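Put the glass block away in its snap-shut case

TASK

Lift the larger of the two glass blocks out of the drying stand, lay it flat on the bench and let go, then take it again across its width and lower it flat into the nest of the open case. Swing the case's lid over and press its front edge down until the catch snaps and holds the lid fully shut. Do not drop the glass, and leave the smaller block and the other things where they are.

Things in the scene. Friction and masses are not known exactly. Their poses are not given: they have to be found in the camera images.
- block: larger clear greenish glass block, 115 x 62 x 20 mm, about 0.35 kg; origin at its centre; own x = the 20 mm thickness, y = the 115 mm length, z = the 62 mm width. At the start it stands on a long edge in either slot of the stand (z up, its centre 39 mm above the bench).
- short_block: smaller glass block, 100 x 45 x 20 mm, origin at its centre, axes alike; it stands on edge in the other slot and must stay there.
- stand: fixed low drying stand of pale wood, base 150 (x) x 136 (y) x 8 mm, origin at the middle of its underside. Two slots along its y axis, at x = -45 and x = +45 mm; each is formed by two pairs of posts, 14 mm wide, at y = +-40 mm, 24 mm apart, their tops 31 mm above the bench; between the pairs (|y| < 33 mm) the block's faces are free to grip.
- case: fixed black case base, 138 (x) x 156 (y) x 36 mm, origin at the middle of its underside, walls 5 mm; its front (the side of the catch) is at -x, the hinge at +x. The catch, a sprung steel roller, is at the middle of the front, 22 mm above the bench.
- nest (a point): middle of the nest's flat floor, 8 mm above the bench, axes as the case. The nest takes the block lying flat with its length along the case's y: 126 (y) x 73 (x) mm between grey pads whose tops are 24 mm above the bench. Beside the block's long sides, for |y| < 29 mm, there are finger bays at floor level out to |x| = 64 mm.
- lid (a joint): angle of the grey lid: 0 = fully shut, about 1.7 to 1.9 = standing open, leaning a little to the case's +x (stop at 1.95). The lid is a 144 x 156 x 6 mm plate; it stays put beyond about 1.2, falls slowly below that, and comes to rest on the catch at about 0.07 (front edge some 10 mm high), not shut. About 10 N on its front edge snaps it past the catch to 0.
- lid_front (a point): point on the outer (upper) face of the lid, in the middle, 138 mm from the hinge, about 15 mm from its front edge: where to press. Shut, it is 43 mm above the bench. A 44 mm wide tongue hangs from the front edge outside the case.
- lid_hinge (a point): middle of the lid's hinge line, which runs along the case's y, 69 mm behind the case's middle and 36 mm above the bench.
- marker: black and white marker pen, 120 x 18 x 18 mm, lying near the bench's front edge; bystander.
- tape_near: roll of masking tape, 109 mm wide, 24 mm high, lying beyond the work; bystander.
- jar_near: specimen jar with a yellow lid, 51 mm wide, 59 mm high, standing between the case and the stand, farther back; bystander.

How it is judged:
By the outcome, as a careful person would: the job done as asked, in the order asked, and still so for the second after the job is handed in, with the robot touching nothing.
It also fails if it takes over 72 s, if anything falls off the work surface, if the arm or the gripper's body presses on something with over 40 N, if the wrist force passes 120 N, or if a joint passes its speed limit or range.

ROBOT

A 6-joint arm with a two-finger parallel gripper is mounted at the origin on a cart in front of the work surface, level with it; the furniture and walls round the work are solid. World frame = base frame: x ahead of the robot, y to its left, z up, the work surface at z = 0. Lengths are in m, angles in rad, forces in N, time in s.
With the tool pointing down it reaches from about 0.275 to 0.825 m from the base axis. Payload 4.9 kg.
Tool frame: the origin (TCP) lies midway between the tips of the shut fingers; the grasp point (between the pads) lies 19 mm behind it; z points along the fingers, y is the line along which they close (so a half turn about z gives the same grasp; the last joint's range is limited). The gripper opens to 85 mm and grips with 20 to 120 N. Pads are 22 mm wide; open, the fingers measure 114 mm over their backs; the gripper's body (76 mm by 85 mm) begins 54 mm behind the grasp point. The pads swing forward as they close: fully open they stand 13 mm farther back than shut.
Start: joints at [-1.325, 0.326, -0.193, 1.052, 0, 1.437], TCP at [0.204, -0.511, 0.231] pointing down, gripper open.
Joint ranges: [-2.65, 2.65], [-0.97, 1.79], [-1.3, 1.35], [-1.93, 2.1], [-1.47, 1.37], [-3.14, 3.14]. Speed limits (rad/s): [2.57, 2.57, 3.14, 3.14, 3.14, 3.14].

INTERFACE

Orientations are given as a rotation vector (axis times angle).
In Python, from workcell import * gives the robot as it stands.
- The arm moves only by the tool play_rows, never from a script. Its arguments are lists of equal length, an entry for each row: "slide": the shift along the tool's x, y, z in cm, a list of three; "turn": the turn, a rotation vector about the tool's x, y, z in rad, a list of three. A call has 1 to 12 rows; each row is the pose to reach, as a shift and turn from the pose commanded when the call began, along the tool's axes at that moment; what a row does not reach only later rows make up. A row lasts 1/10 s, in which the tool goes at most 50 mm and 8.59 degrees, less where a joint would pass 70% of its speed; a pose out of reach is approached as far as the arm can. A call with a gripper value outside its range is refused whole. "fingers" is the closure, from -1 (fully open) to 1 (shut), set as the call begins (left out, the last holds). The fingers move at their own pace and stop on an object; the grip force is fixed at half the most. Time passes only in rows, so rows that repeat a pose let the fingers close. It gives the time, the measured TCP pose, the force, the opening and the grip force at its end, in the units of the state.
- read_state(): the state, without advancing time (a new reading comes with each control period).
- snapshot(name): name is "side" or "top" or "wrist"; returns (picture, depth): 420x560x3 uint8, red, green, blue; 420x560 float32, m along the optical axis (not along the pixel's ray), 0 where there is no reading.
- get_calibration(name): a dict with "fx", "fy", "cx", "cy" (pixels), "rvec" (rotation vector, rad) and "tvec" (3), from world to camera coordinates, as OpenCV has them. Camera axes: x right, y down, z forward; pixel columns grow to the right and rows downward; lengths in m; the calibration is good to about 2 mm. A picture is of the moment at which its call begins: read the wrist's pose just before it. get_calibration takes no time and is no camera call; for the wrist camera it gives the pose at the moment of the call.
- close_job(): hands the job in; it is judged then, once.
Trained networks look in the newest picture that a camera, given by its name, has taken for a name from the list of things; names that differ only in an ending like _2 or _b are one class to them, and where a whole thing is asked for, a point or a joint stands for the part that bears it (a point fixed in the world has none). Each returns a list of dicts, best first, with "conf" (0 to 1); they miss things now and then, are a little off and sometimes report something else, mostly with a low value. They report only what shows in the picture. A call takes as long as a camera call.
- recognise(query, camera): "point" ([x, y, z] in m, in world coordinates, good to about 4 mm: the middle of the surface that is visible of it).
- trace(query, camera): "mask" (420x560 bool, what is visible of it).
- pinpoint(query, camera): "point" ([x, y, z] in m, in world coordinates, good to about 4 mm: a listed point, or the origin of a listed thing).
The state is a dict: "time_s": time; "joint_positions": joint angles; "joint_vel": joint speeds; "joint_torque": joint torques, N m; "tcp_pos": TCP position; "tool_rot": TCP orientation; "ft_force": force on the tool from outside, world axes, zero at the start; "ft_torque": the same for the moment, N m; "width": finger opening in m; "grip_force": force on a finger pad.
Only numpy, scipy, OpenCV 4.12 (cv2) and the standard library are available. Lean on these libraries where they do the work, as an engineer would, in place of code of your own. Each camera call takes 0.05 s, during which the arm holds its last target. There are 200 camera calls.

## Working session

There is one attempt and no reset: what is moved stays moved. The work goes in short steps, Python scripts to look and compute and a tool call to move; the robot and the scene stay as the last step left them, time stands still between calls to the robot, and variables do not carry over. Pictures are saved under pics/ and viewed, at most 10 in all, crops included, and the job is handed in when it is done.

Besides the shell and the picture viewer there is one more tool, called after "Call:" as name(argument=value, ...) on one line, values as JSON. play_rows: Moves the arm, as the interface text tells. Its arguments: {"type":"object","properties":{"slide":{"type":"array","items":{"type":"array","items":{"type":"number"}}},"turn":{"type":"array","items":{"type":"array","items":{"type":"number"}}},"fingers":{"type":"number"}},"required":["slide","turn"]}

```bash
mkdir -p pics
python3 - <<'E'
from workcell import *
import cv2,numpy as np
s=read_state();print({k:np.round(v,3).tolist() for k,v in s.items()})
ims=[]
for c in("top","side"):
    im,d=snapshot(c);ims.append(im);np.savez(f"/tmp/{c}.npz",im=im,d=d)
    k=get_calibration(c);print(c,k)
    for n in("block","short_block","stand","case","nest","lid_front","lid_hinge","jar_near","tape_near","marker"):
        print(c,n,[(np.round(r["point"],3).tolist(),round(float(r["conf"]),2)) for r in pinpoint(n,c)[:2]])
    cv2.imwrite(f"pics/{c}.png",im[:,:,::-1])
E
```

```text
{'time_s': 0.0, 'joint_positions': [-1.325, 0.327, -0.194, 1.052, -0.0, 1.437], 'joint_vel': [0.001, 0.0, -0.0, 0.001, -0.001, 0.0], 'joint_torque': [-0.001, -44.34, 26.245, 0.015, -0.0, -0.0], 'tcp_pos': [0.204, -0.51, 0.23], 'tool_rot': [-3.083, -0.593, 0.0], 'ft_force': [1.083, 0.027, -0.131], 'ft_torque': [-0.035, 0.01, 0.01], 'grip_force': 0.0, 'width': 0.085}
top {'fx': 543.7481356506648, 'fy': 543.7481356506648, 'cx': 273.12952335858995, 'cy': 204.9956809316427, 'rvec': array([ 2.1722194 , -2.19628462,  0.04592267]), 'tvec': array([0.01659104, 0.55962303, 1.21919496])}
top block [([0.453, -0.251, 0.042], 0.79)]
top short_block [([0.541, -0.24, 0.034], 0.75)]
top stand [([0.496, -0.249, -0.0], 0.66), ([0.64, 0.219, 0.168], 0.64)]
top case [([0.526, 0.221, -0.001], 0.82)]
top nest [([0.524, 0.219, 0.007], 0.95)]
top lid_front [([0.642, 0.221, 0.17], 0.88)]
top lid_hinge [([0.597, 0.219, 0.04], 0.71), ([0.738, 0.059, -0.002], 0.47)]
top jar_near [([0.675, -0.064, -0.0], 0.82)]
top tape_near [([0.394, 0.023, 0.001], 0.53)]
top marker [([0.394, 0.02, 0.003], 0.81)]
side {'fx': 454.39831473743766, 'fy': 454.39831473743766, 'cx': 286.15610579272897, 'cy': 209.31325386651184, 'rvec': array([ 2.13413829, -0.11932665,  0.08569666]), 'tvec': array([-0.55291779,  0.08445467,  0.86444082])}
side block [([0.449, -0.253, 0.037], 0.76)]
side short_block [([0.542, -0.237, 0.031], 0.94), ([0.735, 0.06, -0.001], 0.42)]
side stand [([0.5, -0.248, -0.0], 0.92)]
side case [([0.524, 0.216, 0.001], 0.78)]
side nest [([0.526, 0.222, 0.006], 0.63)]
side lid_front [([0.64, 0.219, 0.164], 0.69)]
side lid_hinge [([0.594, 0.222, 0.038], 0.79), ([0.452, -0.254, 0.037], 0.4)]
side jar_near [([0.675, -0.064, -0.0], 0.75), ([0.739, 0.06, -0.002], 0.27)]
side tape_near [([0.737, 0.058, -0.004], 0.96)]
side marker [([0.395, 0.023, 0.004], 0.77)]
```

View pics/top.png

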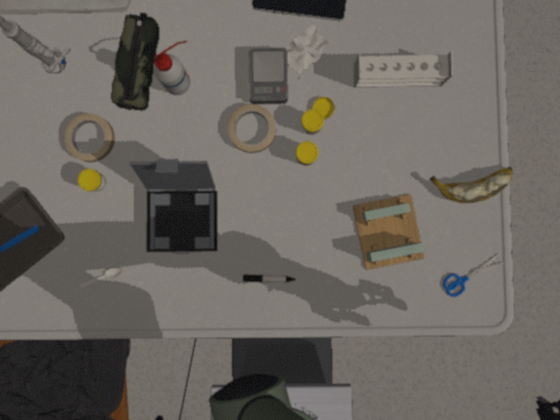

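```bash
cat > h.py <<'E'
import cv2,numpy as np
from workcell import *
from scipy.spatial.transform import Rotation as R
def topmask_pts(name,cam,z=None,zr=None,md=None):
    """world xy of mask pixels: by plane z or by depth within zr"""
    z0=np.load(f"/tmp/{cam}.npz");d=z0["d"];k=get_calibration(cam)
    m=trace(name,cam)[0]["mask"] if md is None else md
    v,u=np.nonzero(m);Rm=R.from_rotvec(k["rvec"]).as_matrix()
    ray=np.c_[(u-k["cx"])/k["fx"],(v-k["cy"])/k["fy"],np.ones(len(u))]
    if z is not None:
        w=ray@Rm;c=-k["tvec"]@Rm;return c+w*((z-c[2])/w[:,2])[:,None]
    p=(ray*d[v,u][:,None]-k["tvec"])@Rm
    return p[(d[v,u]>0)&(p[:,2]>zr[0])&(p[:,2]<zr[1])]
def rect(p):
    (c,s,a)=cv2.minAreaRect(p[:,:2].astype(np.float32)*1000);return np.round(c,1),np.round(s,1),round(a,2)
def go(pos,yaw):
    """shift/turn in tool axes from the commanded (measured) pose to tool down, tool y at world angle yaw"""
    s=read_state();R0=R.from_rotvec(s["tool_rot"])
    y=np.array([np.cos(yaw),np.sin(yaw),0]);z=np.array([0,0,-1.]);T=R.from_matrix(np.c_[np.cross(y,z),y,z])
    print("slide",np.round(R0.inv().apply(np.array(pos)-s["tcp_pos"])*100,2),"turn",np.round((R0.inv()*T).as_rotvec(),3))
E
python3 - <<'E'
from h import *
snapshot("top");
for n,zr in(("stand",(.004,.013)),("stand",(.026,.036)),("case",(.031,.041)),("block",(.05,.07)),("short_block",(.04,.06))):
    p=topmask_pts(n,"top",zr=zr);print(n,len(p),rect(p) if len(p)>4 else 0)
for n,z in(("block",.07),("short_block",.053),("marker",.009)):
    print(n,rect(topmask_pts(n,"top",z=z)))
s=read_state();print(R.from_rotvec(s["tool_rot"]).as_matrix().round(3))
E
```

```text
stand 2260 (array([ 498.2, -251. ]), array([149.4, 136.1]), 10.4)
stand 212 (array([ 498.1, -251. ]), array([134. ,  94.4]), 10.81)
case 565 (array([529.4, 216.3]), array([143.2, 155.6]), 0.26)
block 348 (array([ 453.5, -256. ]), array([ 20.2, 115.4]), 10.39)
short_block 414 (array([ 542.1, -240.5]), array([19.9, 99.5]), 10.69)
block (array([ 455.5, -252.4]), array([ 25.5, 125.5]), 9.71)
short_block (array([ 541.6, -237.7]), array([ 19.8, 105.5]), 10.69)
marker (array([396.7,  22.8]), array([115.7,  18. ]), 89.47)
[[ 0.929  0.371 -0.   ]
 [ 0.371 -0.929  0.   ]
 [-0.    -0.    -1.   ]]
```

The top view shows the stand at about (390,235). The larger block is in its lower slot at (395,252), the short block above it at (388,211). The case is at (182,220) with its lid standing up at the top, and the marker is at (268,279). The sizes I measured match the ones given.

Run:
```python
from h import *
go([.4535,-.256,.14],np.radians(10.5))
```

```text
slide [ 32.63 -14.41   9.13] turn [-0.    -0.    -1.374]
```

Call:
play_rows(slide=[[32.6,-14.4,9.1],[32.6,-14.4,9.1],[32.6,-14.4,9.1],[32.6,-14.4,9.1],[32.6,-14.4,9.1],[32.6,-14.4,9.1],[32.6,-14.4,9.1],[32.6,-14.4,9.1],[32.6,-14.4,9.1],[32.6,-14.4,9.1],[32.6,-14.4,9.1],[32.6,-14.4,9.1]], turn=[[0,0,-1.374],[0,0,-1.374],[0,0,-1.374],[0,0,-1.374],[0,0,-1.374],[0,0,-1.374],[0,0,-1.374],[0,0,-1.374],[0,0,-1.374],[0,0,-1.374],[0,0,-1.374],[0,0,-1.374]], fingers=-0.2)

```text
time_s: 2.75
tcp_pos: [0.4531, -0.2568, 0.1405]
tool_rot: [2.013, 2.412, -0.0]
ft_force: [-0.6, -0.4, 0.8]
width: 0.0513
grip_force: 0.0
```

Run:
```python
from h import *
im,d=snapshot("wrist");np.savez("/tmp/wrist.npz",im=im,d=d);cv2.imwrite("pics/w1.png",im[:,:,::-1])
for n in("block","short_block","stand"):print(n,[(np.round(r["point"],3).tolist(),round(float(r["conf"]),2)) for r in pinpoint(n,"wrist")[:1]])
for n,zr in(("block",(.06,.08)),("short_block",(.045,.06))):
    p=topmask_pts(n,"wrist",zr=zr);print(n,len(p),rect(p) if len(p)>4 else 0, p[:,2].mean())
print(get_calibration("wrist"))
s=read_state();print(s["tcp_pos"],s["joint_positions"],s["width"])
go([.4535,-.256,.04],np.radians(10.5))
```

```text
block [([0.451, -0.25, 0.034], 0.79)]
short_block [([0.544, -0.235, 0.032], 0.6)]
stand [([0.497, -0.247, -0.002], 0.56)]
block 4783 (array([ 451.6, -253.9]), array([ 20. , 114.9]), 10.49) 0.06904115926701113
short_block 3940 (array([ 540.1, -238.8]), array([20.9, 99.9]), 10.25) 0.05178314831671183
{'fx': 333.32109472175733, 'fy': 333.32109472175733, 'cx': 278.40421772628827, 'cy': 212.7783401357321, 'rvec': array([-2.83095437, -0.25761086, -0.04068428]), 'tvec': array([-0.39882772, -0.3304399 ,  0.1926252 ])}
[ 0.45313262 -0.25653696  0.14037749] [-6.57003565e-01  3.54140015e-01 -4.03541327e-01  8.12951859e-01
  5.52284006e-05  7.31957860e-01] 0.05173476770366389
slide [ 0.05  0.04 10.04] turn [ 0.     0.    -0.001]
```

Call:
play_rows(slide=[[0.15,0,4],[0.15,0,8],[0.15,0,10.0],[0.15,0,10.0]], turn=[[0,0,0],[0,0,0],[0,0,0],[0,0,0]])

```text
time_s: 3.45
tcp_pos: [0.4507, -0.2532, 0.0376]
tool_rot: [-2.006, -2.41, 0.0]
ft_force: [0.3, 0.4, 0.7]
width: 0.051
grip_force: 0.0
```

Call:
play_rows(slide=[[0,0,0],[0,0,0],[0,0,0],[0,0,0],[0,0,0],[0,0,0]], turn=[[0,0,0],[0,0,0],[0,0,0],[0,0,0],[0,0,0],[0,0,0]], fingers=1)

```text
time_s: 4.05
tcp_pos: [0.4541, -0.2557, 0.0419]
tool_rot: [2.007, 2.413, -0.0]
ft_force: [-1.2, -0.0, 7.4]
width: 0.019
grip_force: 60.0
```

Call:
play_rows(slide=[[0,0,-1],[0,0,-3],[0,0,-6],[0,0,-10],[0,0,-14],[0,0,-14]], turn=[[0,0,0],[0,0,0],[0,0,0],[0,0,0],[0,0,0],[0,0,0]])

```text
time_s: 4.65
tcp_pos: [0.4558, -0.2567, 0.1862]
tool_rot: [2.003, 2.408, 0.001]
ft_force: [1.0, -0.5, -3.5]
width: 0.0186
grip_force: 59.2
```

Run:
```python
from h import *
s=read_state();print(s["tcp_pos"],s["ft_force"],s["width"],s["grip_force"])
go([.50,0,.18],0)
```

```text
[ 0.45583668 -0.25667447  0.18617573] [ 0.98892868 -0.52394462 -3.46222447] 0.018631805293274184 59.22536373138428
slide [24.44  9.02  0.5 ] turn [0.007 0.006 0.183]
```

Call:
play_rows(slide=[[24.4,9,0.5],[24.4,9,0.5],[24.4,9,0.5],[24.4,9,0.5],[24.4,9,0.5],[24.4,9,0.5],[24.4,9,0.5],[24.4,9,0.5],[24.4,9,0.5]], turn=[[0,0,0.183],[0,0,0.183],[0,0,0.183],[0,0,0.183],[0,0,0.183],[0,0,0.183],[0,0,0.183],[0,0,0.183],[0,0,0.183]])

```text
time_s: 5.55
tcp_pos: [0.4968, 0.0003, 0.175]
tool_rot: [-2.223, -2.219, 0.001]
ft_force: [-0.4, 0.7, -3.7]
width: 0.019
grip_force: 59.3
```

Call:
play_rows(slide=[[0,7,3],[0,7,3],[0,7,3],[0,7,3],[0,7,3],[0,7,3],[0,7,3],[0,7,3],[0,7,3],[0,7,3]], turn=[[-0.96,0,0],[-0.96,0,0],[-0.96,0,0],[-0.96,0,0],[-0.96,0,0],[-0.96,0,0],[-0.96,0,0],[-0.96,0,0],[-0.96,0,0],[-0.96,0,0]])

```text
time_s: 6.55
tcp_pos: [0.5683, -0.0009, 0.1451]
tool_rot: [1.645, 1.639, 0.853]
ft_force: [-0.5, -0.5, -4.2]
width: 0.0191
grip_force: 61.5
```

Run:
```python
from h import *
s=read_state();print(s["tcp_pos"],s["ft_force"],s["width"],s["grip_force"],s["joint_positions"])
print(R.from_rotvec(s["tool_rot"]).as_matrix().round(3))
im,d=snapshot("side");np.savez("/tmp/side.npz",im=im,d=d);cv2.imwrite("pics/s1.png",im[:,:,::-1])
print(read_state()["tcp_pos"])
p=topmask_pts("block","side",zr=(.02,.2));print(np.percentile(p,[1,50,99],axis=0).round(3))
```

```text
[ 0.56831132 -0.00091411  0.14512395] [-0.48000924 -0.54564163 -4.20629573] 0.01910710976602275 61.50933623313904 [-0.23188128  0.33060621 -1.29479635 -1.00324647  0.18589535  1.43798422]
[[ 0.004  0.573  0.82 ]
 [ 1.    -0.002 -0.004]
 [-0.001  0.82  -0.573]]
[ 5.66615540e-01 -1.69371328e-04  1.43875686e-01]Traceback (most recent call last):
  File "<stdin>", line 6, in <module>
  File "h.py", line 7, in topmask_pts
    m=trace(name,cam)[0]["mask"] if md is None else md
      ~~~~~~~~~~~~~~~^^^
IndexError: list index out of range
```

View pics/s1.png

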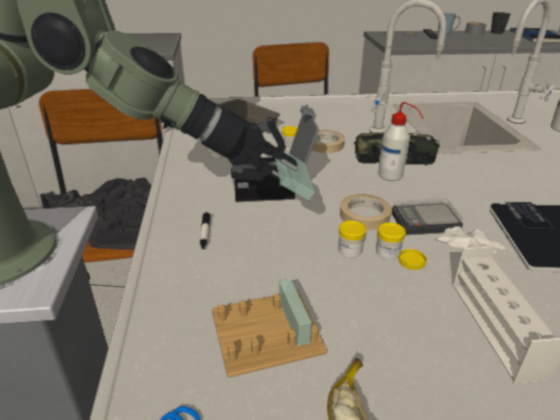

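The side view shows the block held tilted at (295,177), clear of everything. The marker is at (205,230) and the jars are at (351,238) and (391,238). Joint 3 is close to its limit, so I'll lay the block farther out.

Call:
play_rows(slide=[[3,-1.3,3.1],[3,-2.6,6.1],[3,-3.9,9.2],[3,-3.9,9.2],[3,-3.9,9.2]], turn=[[0,0,0],[0,0,0],[0,0,0],[0,0,0],[0,0,0]])

```text
time_s: 7.15
tcp_pos: [0.6189, 0.0314, 0.0591]
tool_rot: [1.647, 1.646, 0.853]
ft_force: [0.5, 0.5, -3.2]
width: 0.0192
grip_force: 61.4
```

Run:
```python
from h import *
for i in range(3):
    s=read_state();print(s["tcp_pos"].round(4),s["joint_positions"].round(3),s["ft_force"].round(1))
    im,d=snapshot("top")
np.savez("/tmp/top.npz",im=im,d=d);snapshot("side")
print(R.from_rotvec(s["tool_rot"]).as_matrix().round(3))
for c in("top","side"):print([(np.round(r["point"],3).tolist(),round(float(r["conf"]),2)) for r in pinpoint("block",c)[:2]])
```

```text
[0.6189 0.0314 0.0591] [-0.114  0.678 -1.2   -1.26   0.093  1.505] [ 0.5  0.5 -3.2]
[0.6192 0.0314 0.0608] [-0.115  0.676 -1.201 -1.261  0.093  1.505] [ 0.3 -0.5 -2.1]
[0.6196 0.0313 0.0619] [-0.115  0.674 -1.201 -1.261  0.093  1.505] [ 0.4 -0.3 -2.4]
[[ 0.     0.573  0.819]
 [ 1.    -0.    -0.   ]
 [-0.     0.819 -0.573]]
[([0.624, 0.038, 0.06], 0.71)]
[([0.619, 0.032, 0.061], 0.9)]
```

Call:
play_rows(slide=[[0,-1,0.7],[0,-1.8,1.26],[0,-2.2,1.54],[0,-2.3,1.61],[0,-2.3,1.61]], turn=[[0,0,0],[0,0,0],[0,0,0],[0,0,0],[0,0,0]])

```text
time_s: 7.95
tcp_pos: [0.6202, 0.0315, 0.0328]
tool_rot: [1.643, 1.643, 0.856]
ft_force: [0.3, 0.0, -3.9]
width: 0.0188
grip_force: 61.4
```

Call:
play_rows(slide=[[0,-0.08,0.06],[0,-0.16,0.11],[0,-0.24,0.17],[0,-0.24,0.17]], turn=[[0,0,0],[0,0,0],[0,0,0],[0,0,0]])

```text
time_s: 8.35
tcp_pos: [0.6202, 0.0316, 0.0296]
tool_rot: [1.643, 1.643, 0.856]
ft_force: [0.5, -0.4, -4.2]
width: 0.0192
grip_force: 61.4
```

Call:
play_rows(slide=[[0,-0.08,0.06],[0,-0.16,0.11],[0,-0.16,0.11]], turn=[[0,0,0],[0,0,0],[0,0,0]])

```text
time_s: 8.65
tcp_pos: [0.6203, 0.0315, 0.0278]
tool_rot: [1.643, 1.643, 0.856]
ft_force: [0.1, 0.0, -2.1]
width: 0.0191
grip_force: 61.9
```

Call:
play_rows(slide=[[0,-0.08,0.06],[0,-0.16,0.11],[0,-0.16,0.11]], turn=[[0,0,0],[0,0,0],[0,0,0]])

```text
time_s: 8.95
tcp_pos: [0.6209, 0.0316, 0.0275]
tool_rot: [1.64, 1.641, 0.858]
ft_force: [-5.5, -0.5, 8.2]
width: 0.0189
grip_force: 63.1
```

Call:
play_rows(slide=[[0,-0.1,-0.02],[0,-0.2,-0.05],[0,-0.25,-0.08],[0,-0.25,-0.08]], turn=[[-0.03,0,0],[-0.06,0,0],[-0.09,0,0],[-0.09,0,0]])

```text
time_s: 9.35
tcp_pos: [0.6191, 0.0315, 0.0253]
tool_rot: [1.578, 1.579, 0.919]
ft_force: [-3.4, 0.5, 8.6]
width: 0.0189
grip_force: 62.8
```

Run:
```python
from h import *
s=read_state();print(s["tcp_pos"].round(4),s["joint_positions"].round(3),s["ft_force"].round(1))
im,d=snapshot("side");cv2.imwrite("pics/s2.png",cv2.resize(im[120:240,180:340,::-1],None,fx=5,fy=5))
```

```text
[0.6191 0.0315 0.0253] [-0.12   0.959 -1.232 -1.672  0.104  1.511] [-3.4  0.5  8.6]
```

View pics/s2.png

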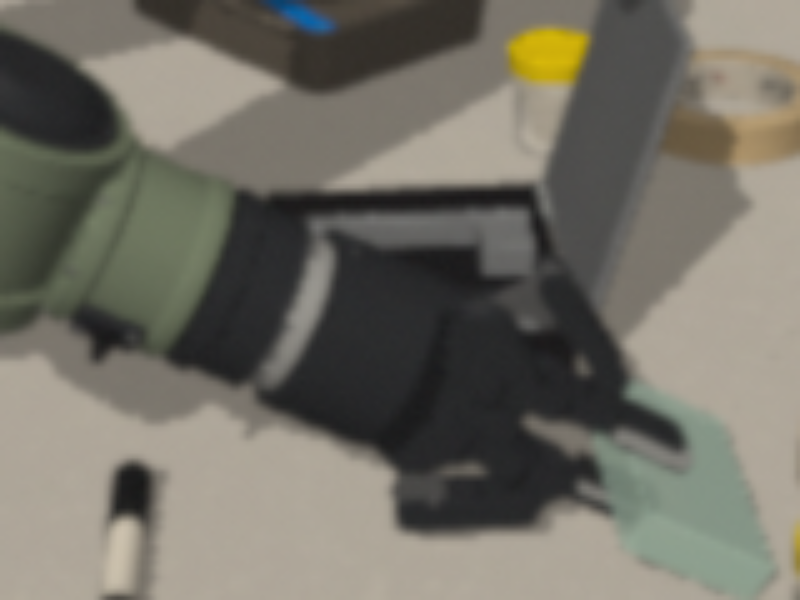

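The close view shows the block held at about 30 degrees with its far edge (700,580) on the bench. The lower finger at (600,490) and the knuckle at (470,510) clear the bench. I'll open in small steps, raising the tool so that the lower finger stays under the block.

Call:
play_rows(slide=[[0,0.1,0],[0,0.15,0]], turn=[[0,0,0],[0,0,0]], fingers=0.45)

```text
time_s: 9.6
tcp_pos: [0.6189, 0.0315, 0.0253]
tool_rot: [1.582, 1.582, 0.916]
ft_force: [0.2, 0.7, -0.8]
width: 0.0236
grip_force: 0.6
```

Call:
play_rows(slide=[[0,0.2,0],[0,0.3,0],[0,0.3,0]], turn=[[0,0,0],[0,0,0],[0,0,0]], fingers=0.3)

```text
time_s: 9.9
tcp_pos: [0.6204, 0.0315, 0.0283]
tool_rot: [1.581, 1.581, 0.916]
ft_force: [0.1, -0.0, -1.5]
width: 0.03
grip_force: 0.6
```

Run:
```python
from h import *
s=read_state();print(s["tcp_pos"].round(4),s["joint_positions"].round(3),s["ft_force"].round(1),s["width"])
im,d=snapshot("side");cv2.imwrite("pics/s3.png",cv2.resize(im[120:240,180:340,::-1],None,fx=5,fy=5))
```

```text
[0.6204 0.0315 0.0283] [-0.119  0.939 -1.229 -1.645  0.103  1.512] [ 0.1 -0.  -1.5] 0.029966144833616454
```

View pics/s3.png

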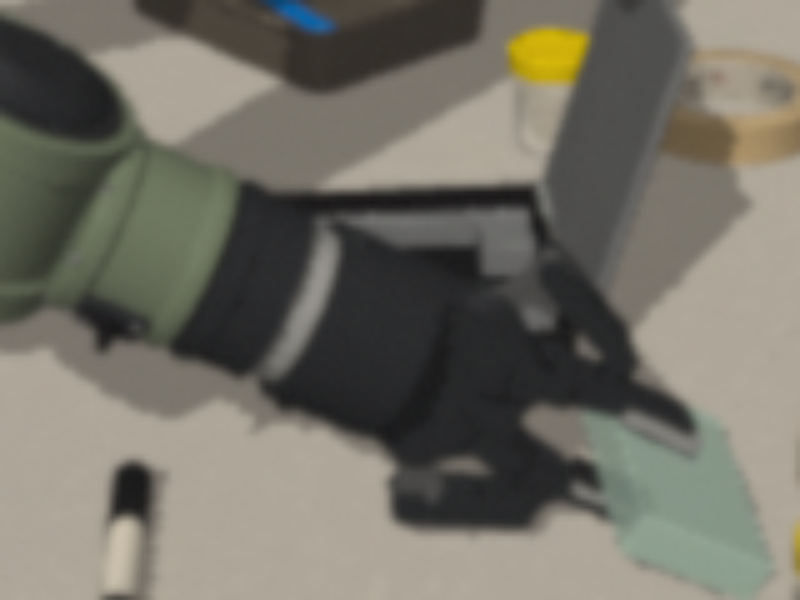

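The block now rests on the lower finger, with about half its weight on the tool and the upper finger clear. Next I'll lower slightly and draw the finger back.

Call:
play_rows(slide=[[0,-0.13,0.08],[0,-0.26,0.15],[0,-0.26,0.15]], turn=[[0,0,0],[0,0,0],[0,0,0]])

```text
time_s: 10.25
tcp_pos: [0.6199, 0.0316, 0.0245]
tool_rot: [1.582, 1.582, 0.916]
ft_force: [-1.2, 0.6, -1.2]
width: 0.0299
grip_force: 0.7
```

Call:
play_rows(slide=[[0,-0.25,-0.43],[0,-0.5,-0.87],[0,-0.75,-1.3],[0,-0.75,-1.3]], turn=[[0,0,0],[0,0,0],[0,0,0],[0,0,0]])

```text
time_s: 10.65
tcp_pos: [0.6041, 0.0316, 0.0243]
tool_rot: [1.583, 1.583, 0.915]
ft_force: [-1.0, -1.1, -1.1]
width: 0.0297
grip_force: 0.8
```

```bash
cat > look.py <<'E'
from h import *
import sys
s=read_state();print(s["tcp_pos"].round(4),s["joint_positions"].round(3),s["ft_force"].round(1),s["width"])
im,d=snapshot("side");cv2.imwrite(f"pics/{sys.argv[1]}.png",cv2.resize(im[120:240,180:340,::-1],None,fx=5,fy=5))
snapshot("top")
for c in("top","side"):print([(np.round(r["point"],3).tolist(),round(float(r["conf"]),2)) for r in pinpoint("block",c)[:2]])
E
python3 look.py s4
```

```text
[0.6041 0.0316 0.0243] [-0.124  0.98  -1.266 -1.72   0.107  1.509] [-1.  -1.1 -1.1] 0.029716560147758187
[([0.616, 0.038, 0.02], 0.98), ([0.598, 0.22, 0.04], 0.69)]
[([0.615, 0.032, 0.017], 0.92)]
```

View pics/s4.png

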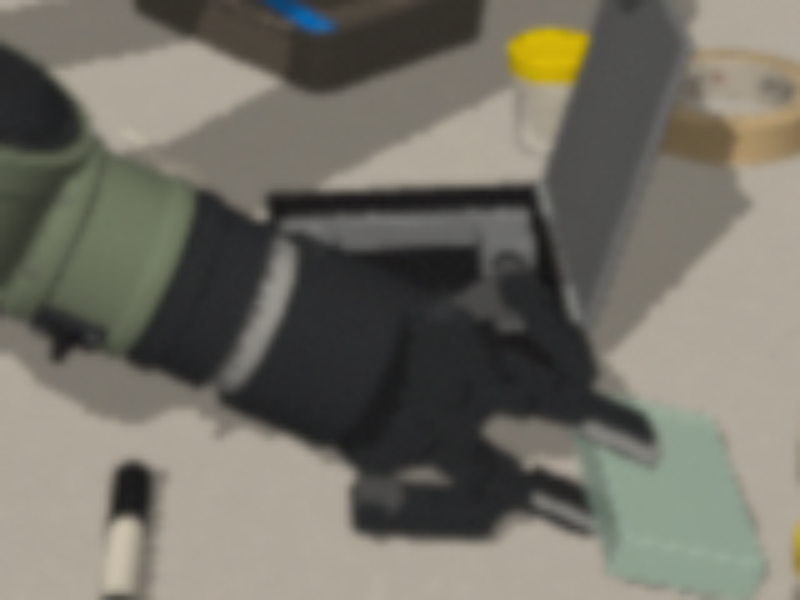

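The finger slid back under the block, and the block stayed in place and is now flatter. I'll keep withdrawing and start steepening the tool.

Call:
play_rows(slide=[[0,-0.35,-0.35],[0,-0.7,-0.7],[0,-0.95,-0.85],[0,-0.95,-0.85]], turn=[[0.05,0,0],[0.1,0,0],[0.1,0,0],[0.1,0,0]])

```text
time_s: 11.25
tcp_pos: [0.5939, 0.0315, 0.0222]
tool_rot: [1.647, 1.648, 0.851]
ft_force: [-0.0, -0.2, -1.1]
width: 0.0298
grip_force: 0.6
```

Call:
play_rows(slide=[[0,-0.5,-0.7],[0,-1.2,-1.7],[0,-1.8,-2.4],[0,-1.8,-2.4]], turn=[[0.05,0,0],[0.1,0,0],[0.1,0,0],[0.1,0,0]])

```text
time_s: 11.65
tcp_pos: [0.5629, 0.0315, 0.0205]
tool_rot: [1.716, 1.716, 0.778]
ft_force: [-0.5, -0.3, 0.1]
width: 0.03
grip_force: 0.0
```

```bash
python3 look.py s5
```

```text
[0.5629 0.0315 0.0205] [-0.127  0.716 -1.273 -1.266  0.095  1.487] [-0.5 -0.3  0.1] 0.03003247632757731
[([0.617, 0.037, 0.01], 0.62)]
[([0.613, 0.032, 0.007], 0.87)]
```

View pics/s5.png

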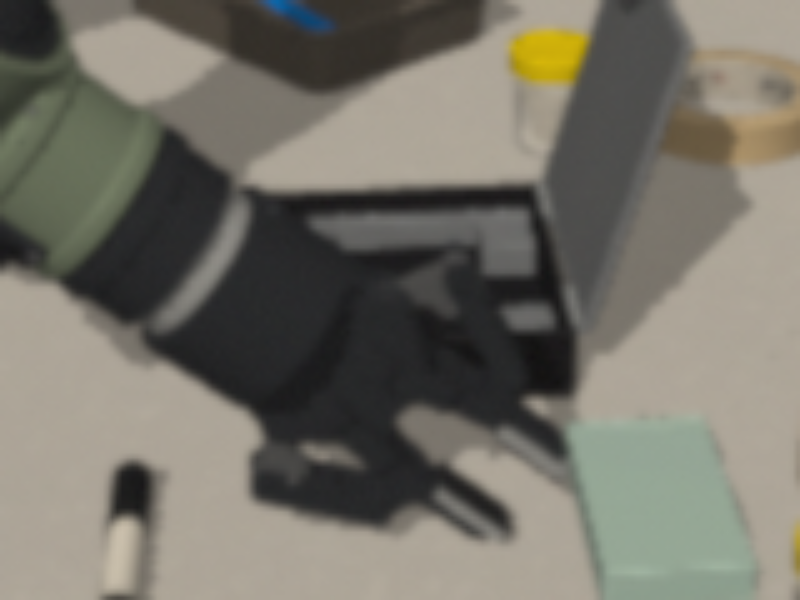

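The block lies flat on the bench and the fingers are clear of it. Next I'll rise, set the tool vertical and open fully.

Call:
play_rows(slide=[[0,3.4,-3.3],[0.2,7,-6],[0.2,13.7,-7.1],[0.2,13.7,-7.1],[0.2,13.7,-7.1],[0.2,13.7,-7.1],[0.2,13.7,-7.1],[0.2,13.7,-7.1],[0.2,13.7,-7.1]], turn=[[0.1,0,0],[0.25,0,0],[0.4,0,0],[0.55,0,0],[0.7,0,0],[0.85,0,0],[0.85,0,0],[0.85,0,0],[0.85,0,0]], fingers=-1)

```text
time_s: 12.75
tcp_pos: [0.6019, 0.0336, 0.1713]
tool_rot: [2.138, 2.137, 0.173]
ft_force: [1.5, 0.6, -1.5]
width: 0.0855
grip_force: 0.0
```

Run:
```python
from h import *
s=read_state();print(s["tcp_pos"].round(4),s["joint_positions"].round(3),s["width"])
for c in("top","wrist","side"):
    im,d=snapshot(c);np.savez(f"/tmp/{c}.npz",im=im,d=d)
    try:
        p=topmask_pts("block",c,zr=(.012,.03));print(c,len(p),rect(p),p[:,2].mean(),rect(topmask_pts("block",c,z=.02)))
    except Exception as e:print(c,e)
    print([(np.round(r["point"],3).tolist(),round(float(r["conf"]),2)) for r in pinpoint("block",c)[:2]])
    for n in("nest","case"):print(c,n,[(np.round(r["point"],3).tolist(),round(float(r["conf"]),2)) for r in pinpoint(n,c)[:1]])
go([.613,.034,.02],0)
```

```text
[0.6019 0.0336 0.1713] [-0.073  0.353 -0.332  0.725  0.012  1.5  ] 0.08546525996098243
top 954 (array([523.7, 234.7]), array([118.4, 140.3]), 88.65) 0.02200796826671204 (array([562.3, 253.3]), array([181.4, 213.7]), 85.51)
[]
top nest [([0.528, 0.22, 0.004], 0.76)]
top case [([0.528, 0.221, -0.001], 0.69)]
wrist 8526 (array([613.4,  33.5]), array([ 62.2, 115.1]), 0.14) 0.01933226146054771 (array([612.7,  34.2]), array([115.6,  63.4]), 89.77)
[([0.616, 0.034, 0.011], 0.9)]
wrist nest []
wrist case []
side 1032 (array([613.1,  32.2]), array([ 62.2, 118.1]), 0.25) 0.020270486087321783 (array([611.8,  21.3]), array([140.4,  67.2]), 89.45)
[([0.615, 0.034, 0.008], 0.75), ([0.499, -0.247, -0.002], 0.65)]
side nest [([0.525, 0.22, 0.009], 0.6)]
side case [([0.526, 0.217, -0.001], 0.79)]
slide [ 0.04 -1.19 14.84] turn [ 0.161 -0.001 -0.001]
```

Call:
play_rows(slide=[[0,0,4],[0,-0.4,8.5],[0,-0.4,8.5],[0,-0.4,8.5]], turn=[[0.1,0,0],[0.161,0,0],[0.161,0,0],[0.161,0,0]])

```text
time_s: 14.05
tcp_pos: [0.6095, 0.0336, 0.0822]
tool_rot: [-2.22, -2.218, 0.002]
ft_force: [1.2, 0.1, 1.0]
width: 0.0856
grip_force: 0.0
```

Run:
```python
from h import *
snapshot("side");snapshot("side")
s=read_state();print(s["tcp_pos"].round(4),s["joint_positions"].round(3),s["width"])
go([.6133,.0337,-.002],np.radians(.1))
```

```text
[0.6116 0.0336 0.0863] [-6.600e-02  5.620e-01 -2.170e-01  7.880e-01  1.000e-03  1.505e+00] 0.08525337662300614
slide [0.01 0.13 8.83] turn [ 0.004 -0.001 -0.002]
```

Call:
play_rows(slide=[[0,0.15,3],[0,0.15,6],[0,0.15,7.5],[0,0.15,8],[0,0.15,8],[0,0.15,8.4],[0,0.15,8.7],[0,0.15,8.7]], turn=[[0,0,0],[0,0,0],[0,0,0],[0,0,0],[0,0,0],[0,0,0],[0,0,0],[0,0,0]])

```text
time_s: 14.95
tcp_pos: [0.6122, 0.0336, -0.003]
tool_rot: [-2.222, -2.22, -0.002]
ft_force: [0.2, 0.5, -0.5]
width: 0.0856
grip_force: 0.0
```

Call:
play_rows(slide=[[0,0,0],[0,0,0],[0,0,0],[0,0,0],[0,0,0]], turn=[[0,0,0],[0,0,0],[0,0,0],[0,0,0],[0,0,0]], fingers=1)

```text
time_s: 15.45
tcp_pos: [0.6127, 0.0336, -0.0025]
tool_rot: [2.222, 2.22, 0.003]
ft_force: [-0.1, 0.4, 5.5]
width: 0.0607
grip_force: 67.2
```

Call:
play_rows(slide=[[0,0,-1],[0,0,-4],[0,0,-8],[0,0,-12],[0,-4,-13],[0,-8.7,-13],[5,-8.7,-13],[10,-8.7,-13],[15,-8.7,-13],[18.5,-8.7,-13],[18.5,-8.7,-13],[18.5,-8.7,-13]], turn=[[0,0,0],[0,0,0],[0,0,0],[0,0,0],[0,0,0],[0,0,0],[0,0,0],[0,0,0],[0,0,0],[0,0,0],[0,0,0],[0,0,0]])

```text
time_s: 16.65
tcp_pos: [0.5242, 0.219, 0.1265]
tool_rot: [-2.22, -2.222, 0.002]
ft_force: [-0.1, 0.2, -3.5]
width: 0.0608
grip_force: 66.9
```

Run:
```python
from h import *
snapshot("side");snapshot("side")
s=read_state();print(s["tcp_pos"].round(4),s["ft_force"].round(1),s["width"],s["joint_positions"].round(3))
im,d=snapshot("wrist");np.savez("/tmp/wrist.npz",im=im,d=d);cv2.imwrite("pics/w2.png",im[:,:,::-1])
for n in("nest","case","block","lid_hinge"):print(n,[(np.round(r["point"],3).tolist(),round(float(r["conf"]),2)) for r in pinpoint(n,"wrist")[:1]])
p=topmask_pts(0,"wrist",zr=(-.1,.3),md=np.ones(d.shape,bool))
for zr in((.021,.027),(.033,.039)):
    q=p[(p[:,2]>zr[0])&(p[:,2]<zr[1])&(abs(p[:,1]-.22)<.1)&(abs(p[:,0]-.526)<.08)]
    print(zr,len(q),rect(q),np.percentile(q,[.5,99.5],axis=0).round(4))
b=topmask_pts("block","wrist",zr=(.05,.2));print(len(b),rect(b),np.median(b,axis=0))
```

```text
[0.5247 0.2176 0.1266] [ 0.6  0.3 -3.6] 0.06086590416914321 [ 0.263  0.449 -0.293  0.83   0.     1.835]
nest []
case []
block [([0.527, 0.219, 0.14], 0.84)]
lid_hinge []
(0.021, 0.027) 5357 (array([522.2, 233.4]), array([117.4, 138.9]), 89.84) [[0.4541 0.1807 0.0212]
 [0.5915 0.2922 0.0267]]
(0.033, 0.039) 4489 (array([528.4, 235.3]), array([125.6, 142.1]), 89.13) [[0.4586 0.1747 0.0332]
 [0.5987 0.2974 0.0388]]
33490 (array([525.4, 225.3]), array([99.5, 63.6]), 89.84) [0.52460893 0.2362377  0.14860322]
```

View pics/w2.png

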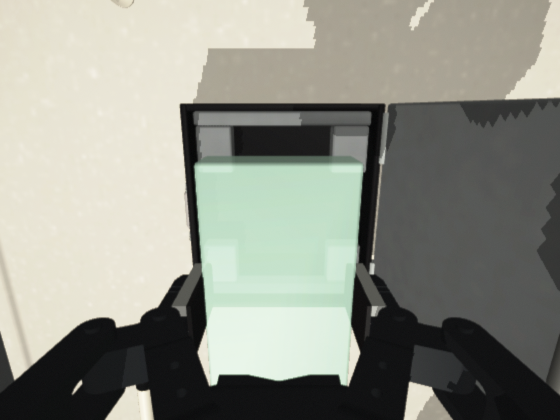

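The wrist view shows the block held level above the case. The case's far wall is at row 104, its corners are near (182,104) and (384,104), and the nest pads' inner edges are at columns 234 and 331. I'll turn those pixels into positions.

Run:
```python
from h import *
im=np.load("/tmp/wrist.npz")["im"];k=get_calibration("wrist");Rm=R.from_rotvec(k["rvec"]).as_matrix()
g=cv2.cvtColor(im,cv2.COLOR_RGB2GRAY).astype(int)
for r in(108,140,148):print(r,[(c,g[r,c]) for c in range(176,396) if abs(g[r,c+1]-g[r,c-1])>18])
for c in(215,280,350):print(c,[(r,g[r,c]) for r in range(96,175) if abs(g[r+1,c]-g[r-1,c])>18])
def P(u,v,z):
    w=np.array([(u-k["cx"])/k["fx"],(v-k["cy"])/k["fy"],1])@Rm;c=-k["tvec"]@Rm;return (c+w*(z-c[2])/w[2]).round(4)
print("outer",P(182,104,.036),P(384,104,.036),"pads",P(234,148,.024),P(331,148,.024),"endpad",P(280,125,.024))
```

```text
108 [(178, np.int64(228)), (179, np.int64(204)), (180, np.int64(69)), (181, np.int64(22)), (383, np.int64(22)), (384, np.int64(50)), (385, np.int64(124)), (387, np.int64(128)), (388, np.int64(67)), (394, np.int64(58)), (395, np.int64(73))]
140 [(181, np.int64(221)), (182, np.int64(130)), (183, np.int64(40)), (195, np.int64(19)), (196, np.int64(50)), (197, np.int64(84)), (198, np.int64(99)), (199, np.int64(114)), (200, np.int64(122)), (201, np.int64(144)), (229, np.int64(134)), (230, np.int64(109)), (231, np.int64(77)), (232, np.int64(57)), (233, np.int64(51)), (234, np.int64(30)), (329, np.int64(37)), (330, np.int64(63)), (332, np.int64(81)), (333, np.int64(120)), (334, np.int64(135)), (366, np.int64(138)), (367, np.int64(106)), (368, np.int64(35)), (369, np.int64(12)), (379, np.int64(20)), (380, np.int64(44)), (381, np.int64(99)), (382, np.int64(114)), (385, np.int64(129)), (386, np.int64(86)), (387, np.int64(57)), (391, np.int64(61)), (392, np.int64(83))]
148 [(182, np.int64(218)), (183, np.int64(90)), (184, np.int64(28)), (195, np.int64(10)), (196, np.int64(34)), (197, np.int64(81
[... 1197 characters left out ...]
, (125, np.int64(92)), (126, np.int64(44)), (155, np.int64(44)), (156, np.int64(80)), (162, np.int64(112)), (163, np.int64(135)), (164, np.int64(157)), (165, np.int64(181)), (166, np.int64(200))]
350 [(102, np.int64(157)), (103, np.int64(91)), (104, np.int64(32)), (110, np.int64(22)), (111, np.int64(68)), (112, np.int64(90)), (124, np.int64(75)), (126, np.int64(83)), (135, np.int64(103)), (136, np.int64(133)), (155, np.int64(139)), (156, np.int64(123)), (162, np.int64(132)), (163, np.int64(155)), (164, np.int64(178)), (165, np.int64(200)), (166, np.int64(218))]
outer [0.461  0.2969 0.036 ] [0.5951 0.2966 0.036 ] pads [0.4927 0.2667 0.024 ] [0.5631 0.2665 0.024 ] endpad [0.5261 0.2828 0.024 ]
```

Call:
play_rows(slide=[[0.2,0.23,2],[0.2,0.23,5],[0.2,0.23,7.5],[0.2,0.23,8],[0.2,0.23,8]], turn=[[0,0,0],[0,0,0],[0,0,0],[0,0,0],[0,0,0]])

```text
time_s: 17.55
tcp_pos: [0.5268, 0.2202, 0.0463]
tool_rot: [-2.222, -2.219, 0.002]
ft_force: [-0.6, -0.1, -3.7]
width: 0.0607
grip_force: 66.8
```

Run:
```python
from h import *
snapshot("side")
im,d=snapshot("top");np.savez("/tmp/top.npz",im=im,d=d)
s=read_state();print(s["tcp_pos"].round(4),s["ft_force"].round(1))
go([.527,.2195,.0055],0)
```

```text
[0.5285 0.2208 0.0481] [ 0.4 -0.6 -4. ]
slide [-0.13 -0.16  4.26] turn [ 0.002 -0.001 -0.001]
```

Call:
play_rows(slide=[[-0.1,-0.1,1],[-0.1,-0.1,2],[-0.1,-0.1,3],[-0.1,-0.1,3.5],[-0.1,-0.1,3.8],[-0.1,-0.1,3.8]], turn=[[0,0,0],[0,0,0],[0,0,0],[0,0,0],[0,0,0],[0,0,0]])

```text
time_s: 18.25
tcp_pos: [0.5261, 0.2196, 0.0083]
tool_rot: [-2.222, -2.22, 0.0]
ft_force: [-0.5, -0.4, -3.5]
width: 0.0606
grip_force: 67.0
```

Call:
play_rows(slide=[[0,0,0.15],[0,0,0.3],[0,0,0.3]], turn=[[0,0,0],[0,0,0],[0,0,0]])

```text
time_s: 18.55
tcp_pos: [0.5266, 0.2197, 0.006]
tool_rot: [-2.222, -2.22, -0.001]
ft_force: [-0.4, 0.3, -2.7]
width: 0.0608
grip_force: 67.0
```

Call:
play_rows(slide=[[0,0,0.1],[0,0,0.2],[0,0,0.2]], turn=[[0,0,0],[0,0,0],[0,0,0]])

```text
time_s: 18.85
tcp_pos: [0.5267, 0.2198, 0.0054]
tool_rot: [-2.222, -2.22, -0.002]
ft_force: [-3.3, -1.0, 9.3]
width: 0.0606
grip_force: 68.4
```

The block touched down at the expected height. Releasing now.

Call:
play_rows(slide=[[0,0,0],[0,0,0],[0,0,0],[0,0,0]], turn=[[0,0,0],[0,0,0],[0,0,0],[0,0,0]], fingers=-0.85)

```text
time_s: 19.25
tcp_pos: [0.5267, 0.2197, 0.0039]
tool_rot: [-2.222, -2.22, -0.001]
ft_force: [-0.0, -0.7, -0.3]
width: 0.0792
grip_force: 0.0
```

Call:
play_rows(slide=[[0,0,-2],[0,0,-6],[0,0,-11],[0,0,-15],[0,-4,-17],[0,-9,-17],[0,-12,-17],[0,-12,-17]], turn=[[0,0,0],[0,0,0],[0,0,0],[0,0,0],[0,0,0],[0,0,0],[0,0,0],[0,0,0]])

```text
time_s: 20.05
tcp_pos: [0.402, 0.2193, 0.1738]
tool_rot: [-2.219, -2.221, 0.003]
ft_force: [0.2, 0.1, 0.6]
width: 0.079
grip_force: 0.0
```

Run:
```python
from h import *
s=read_state();print(s["tcp_pos"].round(4),s["ft_force"].round(1),s["joint_positions"].round(3))
for c in("top","side"):
    im,d=snapshot(c);np.savez(f"/tmp/{c}.npz",im=im,d=d)
    for n in("block","lid_front","lid_hinge"):print(c,n,[(np.round(r["point"],3).tolist(),round(float(r["conf"]),2)) for r in pinpoint(n,c)[:1]])
    for t in trace("block",c)[:1]:
        p=topmask_pts(0,c,zr=(.015,.06),md=t["mask"]);print(c,rect(p),np.median(p[:,2]))
    for t in trace("lid",c)[:1]:
        p=topmask_pts(0,c,zr=(.05,.25),md=t["mask"]);print("lid",np.percentile(p,[1,99],axis=0).round(3),p[p[:,2]>.16].mean(0).round(3))
cv2.imwrite("pics/s6.png",cv2.resize(im[100:250,180:380,::-1],None,fx=4,fy=4))
```

```text
[0.402  0.2193 0.1738] [0.2 0.1 0.6] [ 3.370e-01  2.110e-01 -5.090e-01  8.540e-01  1.000e-03  1.907e+00]
top block [([0.527, 0.222, 0.017], 0.71)]
top lid_front [([0.64, 0.223, 0.17], 0.8)]
top lid_hinge [([0.597, 0.217, 0.037], 0.81)]
top (array([526.7, 216.7]), array([115.4,  61.1]), 89.42) 0.02700438412893739
lid [[0.602 0.14  0.052]
 [0.643 0.292 0.189]] [0.633 0.217 0.177]
side block [([0.528, 0.216, 0.017], 0.76)]
side lid_front [([0.64, 0.222, 0.162], 0.6)]
side lid_hinge [([0.496, -0.248, -0.003], 0.71)]
side (array([526.1, 219.8]), array([ 61.7, 120.7]), 0.23) 0.02883127903018154
lid [[0.6   0.14  0.051]
 [0.64  0.291 0.189]] [0.632 0.199 0.177]
```

View pics/s6.png

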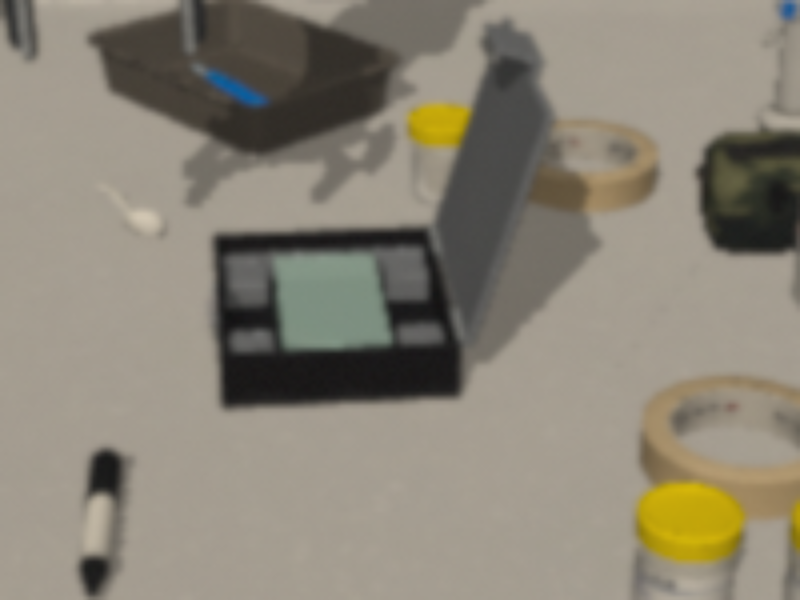

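The view shows the glass flat in the nest at (330,300), top about 28 mm high, with the case open and the lid standing at (490,200). Next I'll shut the fingers, go over and behind the lid, and push it forward.

Call:
play_rows(slide=[[0,0,-5],[0,0,-10.5],[0,5,-10.5],[0,10,-10.5],[0,15,-10.5],[0,20,-10.5],[0,25,-10.5],[0,29,-10.5],[0,29,-10.5],[0,29,-10.5],[0,29,-10.5]], turn=[[0,0,0],[0,0,0],[0,0,0],[0,0,0],[0,0,0],[0,0,0],[0,0,0],[0,0,0],[0,0,0],[0,0,0],[0,0,0]], fingers=1)

```text
time_s: 21.75
tcp_pos: [0.6955, 0.2194, 0.279]
tool_rot: [-2.221, -2.22, -0.0]
ft_force: [0.9, -0.1, 0.8]
width: 0.0001
grip_force: 0.0
```

Call:
play_rows(slide=[[0,0,4],[0,0,8],[0,0,12],[0,0,13],[0,0,13]], turn=[[0,0,0],[0,0,0],[0,0,0],[0,0,0],[0,0,0]])

```text
time_s: 22.25
tcp_pos: [0.6946, 0.2195, 0.1487]
tool_rot: [-2.22, -2.22, 0.002]
ft_force: [-0.4, -0.4, 0.7]
width: -0.0002
grip_force: 0.0
```

Now push in −x (tool −y).

Call:
play_rows(slide=[[0,-1.5,0],[0,-3,0],[0,-4.5,0],[0,-6,0],[0,-7.5,0],[0,-9,0]], turn=[[0,0,0],[0,0,0],[0,0,0],[0,0,0],[0,0,0],[0,0,0]])

```text
time_s: 22.85
tcp_pos: [0.6085, 0.2202, 0.1536]
tool_rot: [2.22, 2.218, 0.011]
ft_force: [1.6, -0.7, 0.3]
width: 0.0002
grip_force: 0.7
```

Call:
play_rows(slide=[[0,-1.5,0],[0,-3,0],[0,-4.5,0],[0,-4.5,0]], turn=[[0,0,0],[0,0,0],[0,0,0],[0,0,0]])

```text
time_s: 23.25
tcp_pos: [0.5616, 0.2202, 0.1526]
tool_rot: [2.22, 2.221, 0.007]
ft_force: [-0.2, -0.6, 0.1]
width: -0.0001
grip_force: 0.0
```

Run:
```python
from h import *
s=read_state();print(s["tcp_pos"].round(4),s["ft_force"].round(1),s["joint_positions"].round(3))
im,d=snapshot("side")
for c in("side",):
    for n in("lid_front","lid_hinge"):print(c,n,[(np.round(r["point"],3).tolist(),round(float(r["conf"]),2)) for r in pinpoint(n,c)[:1]])
```

```text
[0.5616 0.2202 0.1526] [-0.2 -0.6  0.1] [ 2.510e-01  4.800e-01 -1.680e-01  9.180e-01  1.000e-03  1.821e+00]
side lid_front [([0.545, 0.222, 0.162], 0.62)]
side lid_hinge [([0.593, 0.22, 0.036], 0.83)]
```

Call:
play_rows(slide=[[0,-1.5,0],[0,-3,0],[0,-4,0],[0,-4,0],[0,-4,0],[0,-4,0]], turn=[[0,0,0],[0,0,0],[0,0,0],[0,0,0],[0,0,0],[0,0,0]])

```text
time_s: 24.0
tcp_pos: [0.5224, 0.2196, 0.1491]
tool_rot: [-2.223, -2.22, -0.002]
ft_force: [-0.1, -0.4, 0.8]
width: 0.0001
grip_force: 0.0
```

Call:
play_rows(slide=[[0,-2,0],[0,-4,0],[0,-6.5,0],[0,-6.5,0],[0,-6.5,0],[0,-6.5,0],[0,-6.5,0],[0,-6.5,0]], turn=[[0,0,0],[0,0,0],[0,0,0],[0,0,0],[0,0,0],[0,0,0],[0,0,0],[0,0,0]])

```text
time_s: 24.8
tcp_pos: [0.4572, 0.2196, 0.1488]
tool_rot: [-2.223, -2.22, -0.002]
ft_force: [-0.6, 0.7, 0.4]
width: 0.0001
grip_force: 0.0
```

Run:
```python
from h import *
s=read_state();print(s["tcp_pos"].round(4),s["ft_force"].round(1),s["joint_positions"].round(3))
for c in("side","top"):
    im,d=snapshot(c)
    for n in("lid_front","lid_hinge"):print(c,n,[(np.round(r["point"],3).tolist(),round(float(r["conf"]),2)) for r in pinpoint(n,c)[:1]])
go([.458,.2195,.075],0)
```

```text
[0.4572 0.2196 0.1488] [-0.6  0.7  0.4] [ 3.020e-01  3.220e-01 -4.270e-01  8.210e-01  1.000e-03  1.874e+00]
side lid_front [([0.48, 0.221, 0.112], 0.88)]
side lid_hinge [([0.596, 0.221, 0.039], 0.94)]
top lid_front [([0.476, 0.222, 0.109], 0.78)]
top lid_hinge [([0.598, 0.222, 0.038], 0.96)]
slide [-0.02  0.14  7.38] turn [ 0.    -0.001 -0.001]
```

Call:
play_rows(slide=[[0,0,0],[0,0,0],[0,0,0],[0,0,0],[0,0,0],[0,0,0],[0,0,0],[0,0,0],[0,0,0],[0,0,0],[0,0,0],[0,0,0]], turn=[[0,0,0],[0,0,0],[0,0,0],[0,0,0],[0,0,0],[0,0,0],[0,0,0],[0,0,0],[0,0,0],[0,0,0],[0,0,0],[0,0,0]])

```text
time_s: 26.3
tcp_pos: [0.4565, 0.2196, 0.1489]
tool_rot: [-2.222, -2.22, -0.001]
ft_force: [0.2, -0.3, 0.6]
width: 0.0001
grip_force: 0.0
```

Run:
```python
from h import *
print(read_state()["tcp_pos"])
for c in("side","top"):
    im,d=snapshot(c)
    for n in("lid_front",):print(c,n,[(np.round(r["point"],3).tolist(),round(float(r["conf"]),2)) for r in pinpoint(n,c)[:1]])
```

```text
[0.45651333 0.21963082 0.14891364]
side lid_front [([0.459, 0.221, 0.052], 0.79)]
top lid_front [([0.456, 0.221, 0.056], 0.83)]
```

Call:
play_rows(slide=[[0,0.1,3],[0,0.1,6],[0,0.1,7.5],[0,0.1,8.3],[0,0.1,8.6],[0,0.1,8.6]], turn=[[0,0,0],[0,0,0],[0,0,0],[0,0,0],[0,0,0],[0,0,0]])

```text
time_s: 27.1
tcp_pos: [0.4578, 0.2198, 0.0631]
tool_rot: [-2.222, -2.22, -0.002]
ft_force: [0.5, -0.0, 1.2]
width: -0.0002
grip_force: 0.0
```

Call:
play_rows(slide=[[0,0,0.3],[0,0,0.6],[0,0,0.9],[0,0,1.2],[0,0,1.4]], turn=[[0,0,0],[0,0,0],[0,0,0],[0,0,0],[0,0,0]])

```text
time_s: 27.6
tcp_pos: [0.4575, 0.2198, 0.0494]
tool_rot: [-2.222, -2.22, -0.002]
ft_force: [-2.3, -1.2, 8.6]
width: 0.0001
grip_force: 4.7
```

Call:
play_rows(slide=[[0,0,0.2],[0,0,0.4],[0,0,0.55],[0,0,0.65],[0,0,0.65]], turn=[[0,0,0],[0,0,0],[0,0,0],[0,0,0],[0,0,0]])

```text
time_s: 28.1
tcp_pos: [0.4575, 0.2197, 0.0427]
tool_rot: [-2.222, -2.22, -0.001]
ft_force: [-2.5, -0.6, 6.2]
width: -0.0001
grip_force: 2.8
```

Call:
play_rows(slide=[[0,0,0.15],[0,0,0.25],[0,0,0.25]], turn=[[0,0,0],[0,0,0],[0,0,0]])

```text
time_s: 28.4
tcp_pos: [0.4576, 0.2198, 0.0423]
tool_rot: [2.222, 2.221, 0.002]
ft_force: [-9.0, -3.1, 27.0]
width: -0.0002
grip_force: 13.5
```

Call:
play_rows(slide=[[0,0,-2],[0,0,-6],[0,0,-10],[0,-5,-14],[0,-10,-18],[0,-10,-18],[0,-10,-18],[0,-10,-18]], turn=[[0,0,0],[0,0,0],[0,0,0],[0,0,0],[0,0,0],[0,0,0],[0,0,0],[0,0,0]])

```text
time_s: 29.2
tcp_pos: [0.3582, 0.2199, 0.2202]
tool_rot: [2.222, 2.221, 0.004]
ft_force: [0.8, 0.3, -0.5]
width: -0.0001
grip_force: 0.0
```

Run:
```python
from h import *
print(read_state()["tcp_pos"])
for c in("side","top"):
    im,d=snapshot(c);np.savez(f"/tmp/{c}.npz",im=im,d=d)
    for n in("lid_front","short_block","marker","jar_near","tape_near"):print(c,n,[(np.round(r["point"],3).tolist(),round(float(r["conf"]),2)) for r in pinpoint(n,c)[:1]])
    p=topmask_pts("lid",c,zr=(.034,.08));f=p[p[:,0]<.48];b=p[p[:,0]>.57];print(c,np.median(f[:,2]),np.median(b[:,2]))
    if c=="side":cv2.imwrite("pics/s7.png",im[:,:,::-1])
```

```text
[0.35815337 0.21988328 0.22020305]
side lid_front [([0.736, 0.06, -0.003], 0.68)]
side short_block [([0.543, -0.24, 0.026], 0.82)]
side marker [([0.395, 0.02, 0.001], 0.49)]
side jar_near [([0.674, -0.066, 0.0], 0.81)]
side tape_near [([0.737, 0.06, -0.006], 0.69)]
side 0.04392056959553771 0.043984315844911234
top lid_front [([0.457, 0.22, 0.047], 0.69)]
top short_block [([0.541, -0.24, 0.033], 0.64)]
top marker [([0.394, 0.023, -0.001], 0.73)]
top jar_near [([0.674, -0.066, 0.003], 0.82)]
top tape_near [([0.739, 0.06, -0.001], 0.76)]
top 0.042032082026795495 0.04210787761398566
```

View pics/s7.png

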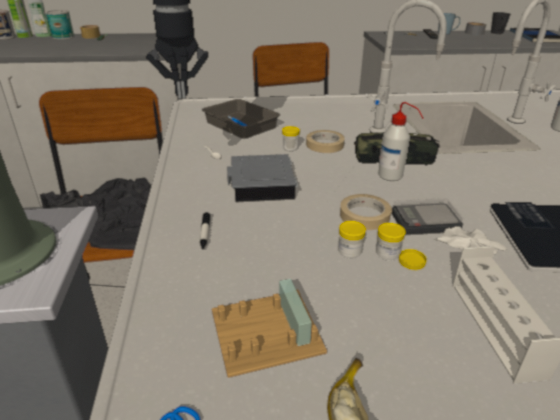

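The lid is level front to back at (262,172), so it is fully shut. The short block at (294,312) and the other things are unmoved, and the arm is clear.

```bash
python3 -c "
from workcell import *
print(close_job())"
```

```text
the job is handed in; nothing more can be done
None
```

The job is handed in: the larger block lies flat in the nest, the lid is snapped fully shut, and the smaller block and the bystanders I checked (marker, near tape and near jar) are where they were.

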